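Centre-punch the dryer hinge plate on the bench lever press

ROBOT

A 6-joint arm with a two-finger parallel gripper is mounted at the origin on the work surface. World frame = base frame: x ahead of the robot, y to its left, z up, the work surface at z = 0. Lengths are in m, angles in degrees, forces in N, time in s.
With the tool pointing down it reaches from about 0.25 to 0.725 m from the base axis. Payload 9.7 kg.
Tool frame: the origin (TCP) lies midway between the tips of the shut fingers; the grasp point (between the pads) lies 19 mm behind it; z points along the fingers, y is the line along which they close (so a half turn about z gives the same grasp; the last joint's range is limited). The gripper opens to 85 mm and grips with 20 to 120 N. Pads are 22 mm wide; open, the fingers measure 114 mm over their backs; the gripper's body (76 mm by 85 mm) begins 54 mm behind the grasp point. The pads swing forward as they close: fully open they stand 13 mm farther back than shut.
Start: joints at [-69.328, 4.979, 10.078, 95.1, 0, 90], TCP at [0.194, -0.515, 0.231] pointing down, gripper open.
Joint ranges: [-179.16, 179.16], [-48.56, 103.87], [-65.8, 70.77], [-126.05, 130.52], [-82.76, 87.17], [-180, 180]. Speed limits (degrees/s): [127.2, 127.2, 147.25, 180, 180, 180].

INTERFACE

Orientations are given as [roll, pitch, yaw] about the fixed x, y, z axes, in that order (R = Rz(yaw) Ry(pitch) Rx(roll)).
In Python, from workcell import readout, imaging, bot, spotter gives the robot as it stands.
- The arm moves only by the shell command python3 -m jog 'ROWS' [FORCE]. ROWS is JSON, a list of rows, each an object with "rotation": the turn, a rotation vector about the world's x, y, z in degrees, a list of three; "translation": the shift along the world's x, y, z in mm, a list of three; "grip": the finger opening in mm, from 0 to 85.4. In form: [{"rotation": [wx, wy, wz], "translation": [dx, dy, dz], "grip": grip}, ...]. A call has 1 to 20 rows; each row is the pose to reach, as a shift and turn from the pose commanded when the call began; what a row does not reach only later rows make up. A row lasts 1/10 s, in which the tool goes at most 50 mm and 8.59 degrees, less where a joint would pass 70% of its speed; a pose out of reach is approached as far as the arm can. A call with a gripper value outside its range is refused whole. The fingers move at their own pace and stop on an object; FORCE is the grip in N (left out, the last holds). Time passes only in rows, so rows that repeat a pose let the fingers close. It gives the time, the measured TCP pose, the force, the opening and the grip force at its end, in the units of the state.
- readout.get_obs(): the state, without advancing time (a new reading comes with each control period).
- imaging.camera(name): name is "scene" or "top" or "wrist"; returns (picture, depth): 384x512x3 uint8, red, green, blue; 384x512 float32, m along the optical axis (not along the pixel's ray), 0 where there is no reading.
- imaging.camera_info(name): a dict with "vertical_fov" (degrees; the focal length in pixels is half the picture's height over the tangent of half this angle, whatever the lens; pixels are square), "cx", "cy" (the principal point, pixels), "extrinsics" (4x4, takes a point from camera to world coordinates); the wrist camera has in their place "tool_from_camera" (4x4, takes a point from camera to tool coordinates, whose origin is the TCP and whose axes are the flange's). Camera axes: x right, y down, z forward; pixel columns grow to the right and rows downward; lengths in m; the calibration is good to about 2 mm. A picture is of the moment at which its call begins: read the wrist's pose just before it. camera_info takes no time and is no camera call.
- bot.job_done(): hands the job in; it is judged then, once.
Trained networks look in the newest picture that a camera, given by its name, has taken for a name from the list of things; names that differ only in an ending like _2 or _b are one class to them, and where a whole thing is asked for, a point or a joint stands for the part that bears it (a point fixed in the world has none). Each returns a list of dicts, best first, with "confidence" (0 to 1); they miss things now and then, are a little off and sometimes report something else, mostly with a low value. They report only what shows in the picture. A call takes as long as a camera call.
- spotter.spot_in(camera, target): "box" ([centre column, centre row, width, height] in pixels, round what is visible of it).
- spotter.mark_of(camera, target): "uv" ([column, row] in pixels: a listed point, or the origin of a listed thing).
The state is a dict: "time": time; "q": joint angles; "qd": joint speeds; "joint_efforts": joint torques, N m; "ee_pos": TCP position; "tcp_rot": TCP orientation; "wrist_force": force on the tool from outside, world axes, zero at the start; "torque": the same for the moment, N m; "opening": finger opening in m; "grasp_force": force on a finger pad.
Only numpy, scipy, OpenCV 4.12 (cv2) and the standard library are available. Lean on these libraries where they do the work, as an engineer would, in place of code of your own. Each camera call takes 0.05 s, during which the arm holds its last target. There are 200 camera calls.

TASK

The dryer door is being re-hung and its hinge plate needs a new hole: slide the loose aluminium plate on the press's board back flat against the fence and along it until the scribed circle sits under the punch point, and then slide the end stop along the fence right up against the plate's left end so that the next plate will come to the same place. With the plate set, press the red lever down firmly so that the point bites inside the circle and nowhere else on the plate, then let the lever come back up, leaving the plate and the stop in place. Leave the other things lying about where they are.

Things in the scene. Friction and masses are not known exactly. Their poses are not given: they have to be found in the camera images.
- press: Fixed blue bench lever press on its baseboard, 330 x 580 mm, top 18 mm above the table. Origin on the table straight under the punch point; x points to the back (away from the operator), y to the left along the fence, z up. The board reaches from x = -170 to +160 and y = -290 to +290 mm. A black line on the board runs from under the point straight to its front edge.
- fence_face (a point): Foot of the aluminium fence's front face, on the board's top, level with the punch: at press x = +32 mm, y = 0. The fence runs along press y, 540 mm long, 20 mm thick, its top 58 mm above the table.
- head_front (a point): Middle of the front of the press's head (ram guide), 25 mm in front of the punch axis, 135 mm above the table. The head is 50 x 50 mm, from 100 to 170 mm above the table, on an arm 22 mm wide running back to a 22 mm wide column behind the fence (x = 72 to 134 mm, foot 100 mm wide), up to 225 mm high (36 mm wide at the lever's pivot).
- punch: The press's vertical steel ram, 22 mm square, with the punch in its foot (12 mm thick, tapering to a point, brass collar). Moves only up and down with the lever. Origin at the point.
- punch_tip (a point): The point of the punch: 58 mm above the table with the lever up (28 mm above a plate lying on the board), 32 mm in front of the fence's face. It goes down 90 mm per rad of lever.
- lever (a joint): Angle of the press's hand lever in rad: 0 = up at rest, grows as its front end is pressed down, 0.42 at most; the point meets a plate on the board at about 0.31. A spring returns it: pressing on the grip takes about 2 N at first and 4 N as the point meets the plate; some 4 N more gives 10 N at the point (8 N there is enough).
- lever_grip (a point): Top of the lever's red grip (100 mm long, 30 wide, 24 thick), at its middle: 130 mm in front of the punch, 265 mm above the table at rest, about 195 mm as the point meets the plate. Press here from above. The lever is a bar 13 mm wide pivoted at press x = +90 mm, 205 mm above the table, running forward over the punch, sloping up 0.22 rad at rest.
- stop (a joint): Position of the end stop along the fence in m: 0 = at its left end (face 205 mm left of the punch), grows as it slides right (press -y) towards the punch, 0.16 at most. It holds by friction: about 2.5 N moves it, and it stays where it is left.
- stop_face (a point): On the dark steel end stop, a saddle riding on the fence, 44 mm long in y, reaching from press x = +6 to +66 mm and 21 to 87 mm above the table. This point is on its brass-faced right face (towards the punch), at plate height, 18 mm behind the punch axis in x.
- stop_back (a point): Middle of the end stop's left face (the face away from the punch), 74 mm above the table, that is 16 mm above the fence's top: push here towards press -y.
- plate: Loose aluminium hinge plate, 64 mm (own x) x 190 mm (own y) x 12 mm, about 0.4 kg, lying on the press's board right of the punch; four screw holes at its right end and a patch of marking blue with white scribed lines and circle. Origin at the centre of its underside, own y along its length to the left end. Flat against the fence its y is along the fence.
- plate_mark (a point): Centre of the scribed circle (8 mm across) on the plate's top: on the middle line of its width (32 mm from each long edge), 20 mm from the middle towards the left end (75 mm from the left end, 115 mm from the right end).
- plate_end (a point): Middle of the plate's left end face (own y = +95 mm), half way up its thickness. The end stop's face comes against it.
- twin_plate: Bystander: a second plate of the same make lying on the table, 64 x 190 x 12 mm. Origin under its centre.
- square: Bystander: small engineer's square lying on the left front of the press's board, stock 18 x 75 x 14 mm (origin under its centre), blade 100 mm long to own +x.
- door_hinge: Bystander: steel door hinge lying open on the table, 123 x 110 x 14 mm, origin under its centre.
- screw_tray: Bystander: yellow tray of screws on the table, 100 x 150 x 35 mm, origin under its centre.
- screwdriver: Bystander: screwdriver lying on the table, about 200 mm long, origin at its middle.
- cleaner: Bystander: green cleaner bottle standing on the table, 64 mm across, 190 mm high, origin under its centre.
- hammer: Bystander: hammer lying on the table, about 260 mm long, origin near its middle.

How it is judged:
By the outcome, as a careful person would: the job done as asked, in the order asked, and still so for the second after the job is handed in, with the robot touching nothing.
It also fails if it takes over 72 s, if anything falls off the work surface, if the arm or the gripper's body presses on something with over 40 N, if the wrist force passes 120 N, or if a joint passes its speed limit or range.

## Working session

There is one attempt and no reset: what is moved stays moved. The work goes in short steps, Python scripts to look and compute and a shell command to move; the robot and the scene stay as the last step left them, time stands still between calls to the robot, and variables do not carry over. Pictures are saved under pics/ and viewed, at most 10 in all, crops included, and the job is handed in when it is done.

```bash
mkdir -p pics; ls; cat > h.py <<'E'
import numpy as np, cv2
from workcell import readout, imaging, bot, spotter
from scipy.spatial.transform import Rotation as R
def ext(n):
    i=imaging.camera_info(n)
    if 'extrinsics' in i: return i,np.array(i['extrinsics'])
    o=readout.get_obs(); T=np.eye(4); T[:3,:3]=rot(o); T[:3,3]=o['ee_pos']
    return i,T@np.array(i['tool_from_camera'])
def rot(o):
    return R.from_euler('xyz',o['tcp_rot'],degrees=True).as_matrix()
def ray(n,uv,E=None):
    i,X=ext(n) if E is None else E
    f=192/np.tan(np.radians(i['vertical_fov'])/2)
    d=np.array([(uv[0]-i['cx'])/f,(uv[1]-i['cy'])/f,1]); return X[:3,3],X[:3,:3]@d
def atz(n,uv,z,E=None):
    o,d=ray(n,uv,E); return o+d*(z-o[2])/d[2]
def proj(n,p,E=None):
    i,X=ext(n) if E is None else E
    f=192/np.tan(np.radians(i['vertical_fov'])/2)
    c=np.linalg.inv(X)@np.append(p,1); return np.array([i['cx']+f*c[0]/c[2],i['cy']+f*c[1]/c[2]])
def tri(r):
    A=0;b=0
    for o,d in r:
        d=d/np.linalg.norm(d);P=np.eye(3)-np.outer(d,d);A=A+P;b=b+P@o
    return np.linalg.solve(A,b)
E
python3 - <<'E'
from h import *
print(readout.get_obs())
for n in('scene','top'):
    p,d=imaging.camera(n); cv2.imwrite(f'pics/{n}0.png',p[:,:,::-1]); np.save(f'{n}d.npy',d)
    i=imaging.camera_info(n);print(n,{k:np.round(v,3) if not isinstance(v,str) else v for k,v in i.items()})
    for t in 'press fence_face head_front punch_tip lever_grip stop_face stop_back plate plate_mark plate_end twin_plate square cleaner screw_tray hammer'.split():
        m=spotter.mark_of(n,t)
        for k in m[:2]:
            u=k['uv'];z=d[int(np.clip(u[1],0,383)),int(np.clip(u[0],0,511))];o,r=ray(n,u)
            print(t,np.round(u,1),round(k['confidence'],2),np.round(o+r*z,3))
E
```

```text
pics
{'time': 0.0, 'q': array([-6.93274417e+01,  5.01011089e+00,  1.00321685e+01,  9.51012891e+01,
        1.94549164e-03,  9.00008891e+01]), 'qd': array([-0.06472315, -0.09038406,  0.14573447, -0.09136904,  0.10712064,
       -0.09313775]), 'joint_efforts': array([-2.25265967e-04, -5.20381773e+01,  4.64811873e+01,  1.60020887e-02,
        4.16513842e-05,  3.33622729e-06]), 'ee_pos': array([ 0.19408288, -0.51434295,  0.23057211]), 'tcp_rot': array([-1.79920769e+02, -1.94426034e-03,  2.06716665e+01]), 'wrist_force': array([ 0.30778873,  1.09657113, -0.16619351]), 'torque': array([ 0.01654562, -0.02070557,  0.00598476]), 'grasp_force': 0.0, 'opening': 0.08570325883422912}
scene {'vertical_fov': np.float64(57.296), 'cx': np.float64(258.169), 'cy': np.float64(195.314), 'extrinsics': array([[-0.712,  0.517, -0.475,  1.03 ],
       [ 0.702,  0.509, -0.498,  0.526],
       [-0.015, -0.688, -0.725,  1.06 ],
       [ 0.   ,  0.   ,  0.   ,  1.   ]])}
press [246.  254.5] 0.77 [ 0.581 -0.013  0.023]
press [366.6 330.2] 0.43 [ 0.5    0.434 -0.001]
fence_face [241.1 257.5] 0.58 [0.617 0.003 0.059
[... 1182 characters left out ...]
17]
stop_face [251.9 191.1] 0.5 [ 0.505 -0.079  0.019]
stop_back [180.1 171.8] 0.74 [0.559 0.187 0.085]
plate [281.7 188.3] 0.87 [ 0.185 -0.104  1.795]
plate [272.1 187.1] 0.3 [ 0.52  -0.155  0.026]
plate_mark [273.4 186. ] 0.63 [ 0.523 -0.16   0.036]
plate_end [253.3 192.2] 0.63 [ 0.501 -0.084  0.015]
twin_plate [148.7 256.8] 0.78 [0.248 0.301 0.013]
square [202.7 217. ] 0.84 [0.4   0.104 0.029]
cleaner [351.4 166.8] 0.63 [ 0.595 -0.448  0.07 ]
cleaner [273.  189.5] 0.54 [ 0.51  -0.158  0.033]
screw_tray [350.8 211.5] 0.78 [ 0.437 -0.458 -0.001]
screw_tray [240.8 170.3] 0.67 [ 0.549 -0.04   0.18 ]
hammer [399.8 216.7] 0.88 [ 0.421 -0.644 -0.001]
hammer [118.6 191.3] 0.22 [0.49  0.425 0.034]
```

```bash
python3 - <<'E'
import cv2
a=cv2.imread('pics/top0.png')[110:290,120:420]; cv2.imwrite('pics/t1.png',cv2.resize(a,None,fx=2.6,fy=2.6,interpolation=2))
a=cv2.imread('pics/scene0.png')[100:340,130:430]; cv2.imwrite('pics/s1.png',cv2.resize(a,None,fx=2.5,fy=2.5,interpolation=2))
E
```

```text
(no output)
```

View pics/t1.png

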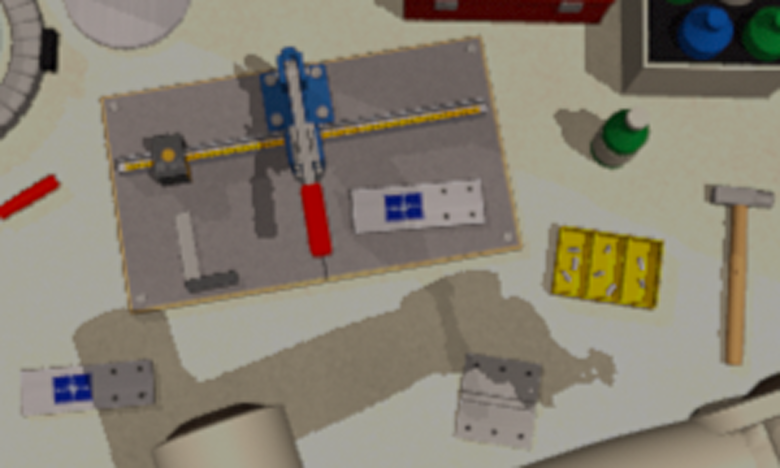

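View pics/s1.png

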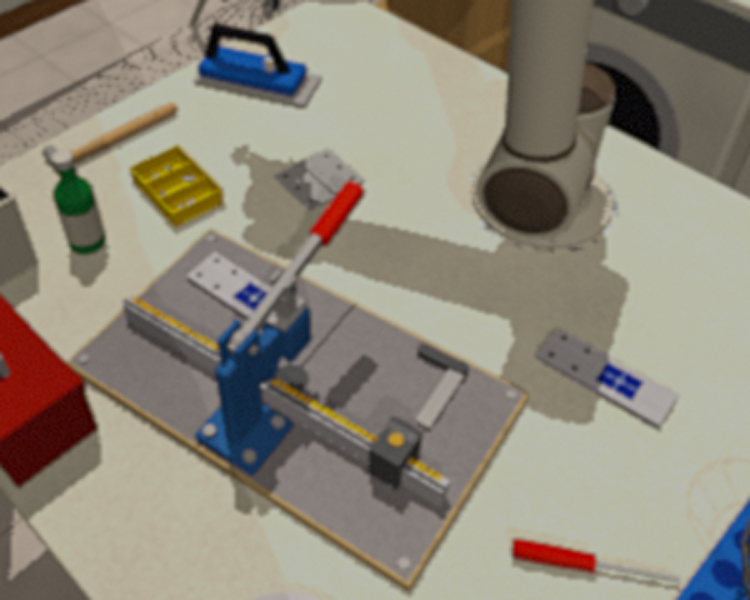

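Top crop: press board is turned about 9° with the fence running from (120,167) to (485,105). The plate is at (418,206), its circle at (404,207), the stop at (168,158), and the red grip at (316,220). Next I fit the press frame and plate from depth and look at the wrist camera's mounting.

```bash
python3 - <<'E'
from h import *
print(np.round(imaging.camera_info('wrist')['tool_from_camera'],3),imaging.camera_info('wrist')['vertical_fov'])
for n in('scene','top'):
    i,X=ext(n);d=np.load(f'{n}d.npy');f=192/np.tan(np.radians(i['vertical_fov'])/2)
    v,u=np.mgrid[:384,:512]
    c=np.stack([(u-i['cx'])/f*d,(v-i['cy'])/f*d,d],-1)
    P=c@X[:3,:3].T+X[:3,3]; np.save(f'{n}P.npy',P)
    ok=(d>0)&(P[...,0]>.3)&(P[...,0]<.8)&(P[...,1]>-.4)&(P[...,1]<.33)
    for lo,hi in((.01,.024),(.052,.064),(.0265,.036),(.08,.092),(.2,.3)):
        m=ok&(P[...,2]>lo)&(P[...,2]<hi)
        k,l,s,ce=cv2.connectedComponentsWithStats(m.astype(np.uint8),connectivity=8)
        for j in range(1,k):
            if s[j,4]<25: continue
            q=P[l==j];r=cv2.minAreaRect((q[:,:2]*1000).astype(np.float32))
            print(n,lo,s[j,4],np.round(r[0],1),np.round(r[1],1),round(r[2],1),'zmed',np.round(np.median(q[:,2]),4))
E
```

```text
[[ 0.001 -0.955 -0.296  0.076]
 [ 1.     0.001 -0.001  0.   ]
 [ 0.001 -0.296  0.955 -0.143]
 [ 0.     0.     0.     1.   ]] 60.4538515207331
scene 0.01 52 [ 442.1 -388.2] [  8.8 100.2] 82.3 zmed 0.0161
scene 0.01 977 [ 530.4 -238.6] [182.9 174.6] 10.5 zmed 0.0186
scene 0.01 7905 [566.  -25.2] [332.4 582.9] 10.9 zmed 0.0183
scene 0.01 714 [775.4 252.6] [153.6  49.2] 90.0 zmed 0.015
scene 0.052 253 [ 644.5 -189.4] [ 24.7 182.4] 11.1 zmed 0.0583
scene 0.052 303 [597.4  59.6] [ 22.8 171.9] 10.8 zmed 0.0582
scene 0.052 30 [676.1   6.6] [17.  54.9] 81.5 zmed 0.0584
scene 0.052 127 [567.2 221.5] [59.5 29.6] 90.0 zmed 0.0583
scene 0.052 28 [597.8 179.8] [ 7.2 41.1] 18.9 zmed 0.0576
scene 0.0265 37 [ 440.7 -386.8] [98.5 18.5] 3.0 zmed 0.0313
scene 0.0265 404 [ 518.6 -213. ] [ 66.4 134.2] 6.8 zmed 0.0303
scene 0.0265 209 [445.4 121.1] [118.9  75.7] 12.5 zmed 0.0298
scene 0.0265 386 [668.6  -1.2] [104.4 106.2] 9.0 zmed 0.0334
scene 0.0265 27 [601.6  88.8] [ 3.2 76.4] 12.0 zmed 0.032
scene 0.0265 33 [574.8 224.6] [13.1 58.1] 24.0 zmed 0.0306
scene 0.08 34 [675.4   6. ] [16.6 56.3] 78.7 zmed 0.0849
scene 0.08 254 [570.7 172.6] [60.1 45.3] 10.6 zmed 0.0867
scene 0.2 769 [544.8 -23. ] [279.9  40.2] 9.9 zmed 0.2344
top 0.01 323 [772.8 252.1] [ 52.8 154. ] 0.9 zmed 0.0158
top 0.01 8099 [560.9 -25.8] [335.6 581.9] 10.7 zmed 0.0181
top 0.052 292 [ 636.2 -161.8] [ 22.8 246.2] 10.9 zmed 0.0582
top 0.052 173 [590.2  79.2] [ 21.8 144.3] 11.4 zmed 0.0583
top 0.052 69 [562.5 222.9] [22.5 52.2] 9.2 zmed 0.0581
top 0.0265 118 [669.6 -37.5] [76.2 39.1] 9.2 zmed 0.0327
top 0.0265 109 [658.4  25.3] [76.6 40.4] 14.0 zmed 0.0317
top 0.0265 574 [ 514.  -186.6] [ 75.6 194.2] 7.4 zmed 0.0309
top 0.0265 116 [436.5 142.8] [113.9  24.9] 11.3 zmed 0.0305
top 0.0265 51 [396.9  97.4] [20.6 52.1] 12.9 zmed 0.0306
top 0.08 157 [565.9 169.8] [60.6 45. ] 10.7 zmed 0.0863
top 0.2 553 [540.2 -27. ] [283.7  42.7] 9.2 zmed 0.2482
```

```bash
python3 -m jog '[{"rotation":[0,0,-1],"translation":[30,35,0],"grip":85},{"rotation":[0,0,-2],"translation":[65,72,0],"grip":85},{"rotation":[0,0,-3],"translation":[100,110,0],"grip":85},{"rotation":[0,0,-4],"translation":[135,149,0],"grip":85},{"rotation":[0,0,-5],"translation":[170,187,-5],"grip":85},{"rotation":[0,0,-6],"translation":[205,226,-10],"grip":85},{"rotation":[0,0,-7],"translation":[240,265,-15],"grip":85},{"rotation":[0,0,-8],"translation":[275,303,-20],"grip":85},{"rotation":[0,0,-9],"translation":[310,342,-25],"grip":85},{"rotation":[0,0,-9.9],"translation":[336,371,-30],"grip":85},{"rotation":[0,0,-9.9],"translation":[336,371,-30],"grip":85},{"rotation":[0,0,-9.9],"translation":[336,371,-30],"grip":85},{"rotation":[0,0,-9.9],"translation":[336,371,-30],"grip":85}]' 40
cat > w.py <<'E'
from h import *
import sys
E=ext('wrist');p,d=imaging.camera('wrist');cv2.imwrite(f'pics/{sys.argv[1]}.png',p[:,:,::-1]);np.savez(f'{sys.argv[1]}.npz',d=d,X=E[1])
for t in sys.argv[2:]:
    for k in spotter.mark_of('wrist',t)[:2]:
        u=k['uv'];z=d[int(np.clip(u[1],0,383)),int(np.clip(u[0],0,511))];o,r=ray('wrist',u,E)
        print(t,np.round(u,1),round(k['confidence'],2),np.round(o+r*z,4))
E
python3 w.py wr1 plate plate_mark plate_end punch_tip stop_face fence_face head_front lever_grip
```

```text
time: 2.9
ee_pos: [0.5297, -0.1441, 0.2014]
tcp_rot: [180.0, 0.0, 10.8]
wrist_force: [-0.1, 0.5, 0.5]
opening: 0.0849
grasp_force: 0.0
plate [288.5 181.6] 0.68 [ 0.5222 -0.1803  0.031 ]
plate_mark [271.6 184.2] 0.57 [ 0.5165 -0.1644  0.0311]
plate_mark [ 80.4 146.8] 0.22 [ 0.5569 -0.0452  0.1702]
plate_end [199.2 178.9] 0.83 [ 0.5083 -0.0932  0.0309]
fence_face [137.4  65.9] 0.64 [ 0.6017 -0.02    0.0176]
head_front [ 81.3 148.5] 0.91 [ 0.5563 -0.046   0.1709]
head_front [144.6  96.1] 0.3 [ 0.5759 -0.0292  0.0182]
```

View pics/wr1.png

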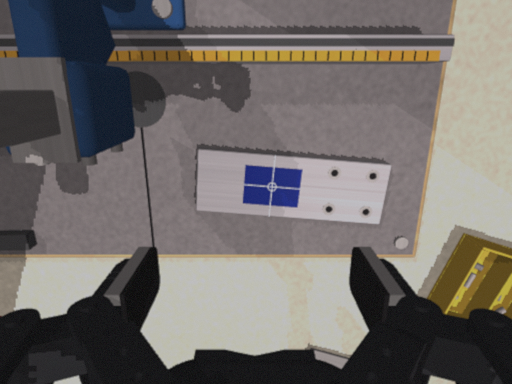

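The wrist view shows the plate with corners at about (198,149), (390,163), (381,223) and (197,210) and the circle at (272,187). The black line runs (142,128)–(153,245), and the fence is at rows 37–62.

```bash
cat > fit.py <<'E'
from h import *
import sys
def load(n):
    a=np.load(n+'.npz');return (imaging.camera_info('wrist'),a['X']),a['d'],cv2.imread(f'pics/{n}.png')
E,d,im=load('wr1')
for uv in((142,128),(153,245)): print('line',np.round(1000*atz('',uv,.018,E),1))
for uv in((198,149),(390,163),(381,223),(197,210)): print('corner',np.round(1000*atz('',uv,.030,E),1))
print('mark',np.round(1000*atz('',(272,187),.030,E),1))
i,X=E;f=192/np.tan(np.radians(i['vertical_fov'])/2)
v,u=np.mgrid[:384,:512]
P=(np.stack([(u-i['cx'])/f*d,(v-i['cy'])/f*d,d],-1)@X[:3,:3].T+X[:3,3])*1000
for c in(200,300,400): print(c,[(r,np.round(P[r,c]).astype(int).tolist()) for r in range(34,68,2)])
fr=[]
for c in range(190,435,5):
    col=P[:90,c]; k=np.where((col[:,2]>54)&(col[:,2]<62))[0]; fr.append(P[k.max(),c])
fr=np.array(fr);vx,vy,x0,y0=cv2.fitLine(fr[:,:2].astype(np.float32),cv2.DIST_HUBER,0,.01,.01).ravel()
print('fence front top',vx,vy,x0,y0,np.degrees(np.arctan2(-vx,vy))%180)
E
python3 fit.py
```

```text
line [545.2 -29.3  18. ]
line [420.4 -52.4  18. ]
corner [537.5 -87.8  30. ]
corner [ 558.9 -273.5   30. ]
corner [ 496.4 -283.8   30. ]
corner [475.  -95.4  30. ]
mark [ 513.4 -165.5   30. ]
200 [(34, [639, -74, 18]), (36, [634, -81, 58]), (38, [632, -81, 57]), (40, [631, -81, 58]), (42, [629, -81, 58]), (44, [628, -82, 59]), (46, [626, -82, 59]), (48, [625, -82, 59]), (50, [624, -82, 57]), (52, [622, -82, 59]), (54, [621, -82, 58]), (56, [619, -83, 57]), (58, [618, -83, 59]), (60, [616, -83, 58]), (62, [615, -82, 47]), (64, [614, -77, 20]), (66, [612, -77, 18])]
300 [(34, [656, -162, 18]), (36, [649, -159, 58]), (38, [647, -159, 57]), (40, [646, -159, 59]), (42, [644, -160, 60]), (44, [643, -160, 59]), (46, [641, -160, 60]), (48, [640, -161, 58]), (50, [639, -161, 58]), (52, [637, -161, 59]), (54, [636, -162, 58]), (56, [634, -162, 60]), (58, [633, -162, 59]), (60, [631, -163, 59]), (62, [631, -164, 47]), (64, [631, -168, 20]), (66, [630, -168, 19])]
400 [(34, [673, -251, 18]), (36, [663, -237, 58]), (38, [662, -237, 57]), (40, [661, -238, 58]), (42, [659, -238, 57]), (44, [658, -239, 58]), (46, [656, -239, 59]), (48, [655, -239, 58]), (50, [653, -239, 59]), (52, [652, -241, 58]), (54, [651, -241, 58]), (56, [649, -241, 58]), (58, [648, -242, 59]), (60, [646, -242, 59]), (62, [647, -247, 47]), (64, [649, -259, 18]), (66, [647, -260, 17])]
fence front top 0.1881279 -0.98214453 633.8057 -180.19704 10.843552
```

```bash
python3 -m jog '[{"rotation":[0,0,0],"translation":[-20,-14,-20],"grip":85},{"rotation":[0,0,0],"translation":[-45,-32,-45],"grip":85},{"rotation":[0,0,0],"translation":[-65,-47,-75],"grip":85},{"rotation":[0,0,0],"translation":[-71,-51,-110],"grip":85},{"rotation":[0,0,0],"translation":[-71,-51,-140],"grip":85},{"rotation":[0,0,0],"translation":[-71,-51,-165],"grip":85},{"rotation":[0,0,0],"translation":[-71,-51,-178],"grip":85},{"rotation":[0,0,0],"translation":[-71,-51,-180],"grip":85},{"rotation":[0,0,0],"translation":[-71,-51,-180],"grip":85}]'; python3 -m jog '[{"rotation":[0,0,0],"translation":[0,0,-3],"grip":85},{"rotation":[0,0,0],"translation":[0,0,-6],"grip":85},{"rotation":[0,0,0],"translation":[0,0,-8],"grip":85},{"rotation":[0,0,0],"translation":[0,0,-9],"grip":85},{"rotation":[0,0,0],"translation":[0,0,-9],"grip":85}]'; python3 - <<'E'
from h import *
E=ext('wrist');p,d=imaging.camera('wrist')
i,X=E;f=192/np.tan(np.radians(i['vertical_fov'])/2)
v,u=np.mgrid[:384,:512]
P=(np.stack([(u-i['cx'])/f*d,(v-i['cy'])/f*d,d],-1)@X[:3,:3].T+X[:3,3])*1000
cv2.imwrite('pics/wr2.png',p[:,:,::-1])
T=np.array(i['tool_from_camera'])
Q=P-np.array(readout.get_obs()['ee_pos'])*1000
m=(d>0)&(abs(Q@[.9823,.1874,0])<30)&(P[...,2]<60)&(v>150)
for lo in range(10,50,3):
    k=m&(P[...,2]>=lo)&(P[...,2]<lo+3); print(lo,k.sum(), end=' ')
    for s in(-1,1):
        kk=k&(s*(Q@[-.1874,.9823,0])>30)
        if kk.sum(): print(np.round([ (P[kk]@[.9823,.1874,0]).max()-556.3,np.abs(Q[kk]@[-.1874,.9823,0]).min(),kk.sum()]),end=' ')
    print()
E
```

```text
time: 4.25
ee_pos: [0.4595, -0.1947, 0.022]
tcp_rot: [180.0, -0.0, 10.8]
wrist_force: [-0.4, 0.5, 0.3]
opening: 0.0852
grasp_force: 0.0
time: 4.75
ee_pos: [0.4591, -0.1946, 0.0122]
tcp_rot: [-180.0, 0.0, 10.8]
wrist_force: [-0.0, -0.0, 0.0]
opening: 0.0848
grasp_force: 0.0
10 0 
13 13 [-167.   94.    5.] [-154.   88.    2.] 
16 37356 [ -112.    30. 12165.] [ -112.    30. 14541.] 
19 3806 [-112.   30.  982.] [-112.   30. 1856.] 
22 6 [-143.   43.    5.] [-138.   42.    1.] 
25 152 [-116.   42.   71.] [-131.   42.   80.] 
28 4820 [-112.   30. 3282.] [-112.   30.  230.] 
31 476 [-112.   31.  251.] [-112.   33.  175.] 
34 419 [-130.   42.  202.] [-130.   41.  217.] 
37 453 [-130.   42.  230.] [-130.   42.  223.] 
40 508 [-130.   42.  254.] [-130.   42.  254.] 
43 512 [-130.   42.  257.] [-130.   41.  255.] 
46 576 [-129.   43.  281.] [-130.   41.  295.] 
49 579 [-130.   42.  290.] [-130.   42.  289.]
```

View pics/wr2.png

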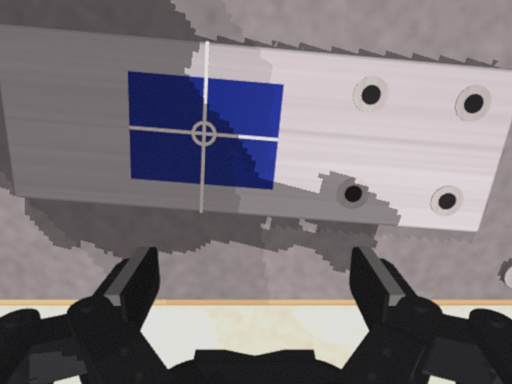

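Fingers stand clear in front of the plate, with tips about 25 mm high. Lower 3 mm and push back about 94 mm.

```bash
python3 -m jog '[{"rotation":[0,0,0],"translation":[5,1,-3],"grip":85},{"rotation":[0,0,0],"translation":[10,1.9,-3],"grip":85},{"rotation":[0,0,0],"translation":[15,2.9,-3],"grip":85},{"rotation":[0,0,0],"translation":[20,3.8,-3],"grip":85},{"rotation":[0,0,0],"translation":[25,4.8,-3],"grip":85},{"rotation":[0,0,0],"translation":[30,5.7,-3],"grip":85},{"rotation":[0,0,0],"translation":[35,6.7,-3],"grip":85},{"rotation":[0,0,0],"translation":[40,7.6,-3],"grip":85},{"rotation":[0,0,0],"translation":[45,8.6,-3],"grip":85},{"rotation":[0,0,0],"translation":[50,9.5,-3],"grip":85},{"rotation":[0,0,0],"translation":[55,10.5,-3],"grip":85},{"rotation":[0,0,0],"translation":[60,11.4,-3],"grip":85},{"rotation":[0,0,0],"translation":[65,12.4,-3],"grip":85},{"rotation":[0,0,0],"translation":[70,13.4,-3],"grip":85},{"rotation":[0,0,0],"translation":[75,14.3,-3],"grip":85},{"rotation":[0,0,0],"translation":[80,15.3,-3],"grip":85},{"rotation":[0,0,0],"translation":[84,16,-3],"grip":85},{"rotation":[0,0,0],"translation":[88,16.8,-3],"grip":85},{"rotation":[0,0,0],"translation":[91,17.4,-3],"grip":85},{"rotation":[0,0,0],"translation":[92.5,17.6,-3],"grip":85}]';  python3 -m jog '[{"rotation":[0,0,0],"translation":[1,0.2,0],"grip":85},{"rotation":[0,0,0],"translation":[2,0.4,0],"grip":85},{"rotation":[0,0,0],"translation":[2,0.4,0],"grip":85}]';python3 -m jog '[{"rotation":[0,0,0],"translation":[1,0.2,0],"grip":85},{"rotation":[0,0,0],"translation":[2,0.4,0],"grip":85},{"rotation":[0,0,0],"translation":[2,0.4,0],"grip":85}]'
```

```text
time: 6.8
ee_pos: [0.5519, -0.1769, 0.0093]
tcp_rot: [-180.0, -0.0, 10.8]
wrist_force: [-2.4, -0.5, -0.3]
opening: 0.0853
grasp_force: 1.3
time: 7.1
ee_pos: [0.5537, -0.1766, 0.0093]
tcp_rot: [-180.0, -0.0, 10.8]
wrist_force: [-1.7, 0.7, -0.3]
opening: 0.0852
grasp_force: 0.7
time: 7.4
ee_pos: [0.5558, -0.1762, 0.0093]
tcp_rot: [180.0, -0.0, 10.8]
wrist_force: [-2.1, 0.8, -1.5]
opening: 0.0847
grasp_force: 0.8
```

```bash
python3 -m jog '[{"rotation":[0,0,0],"translation":[0.7,0.1,0],"grip":85},{"rotation":[0,0,0],"translation":[1.5,0.3,0],"grip":85},{"rotation":[0,0,0],"translation":[1.5,0.3,0],"grip":85}]';python3 -m jog '[{"rotation":[0,0,0],"translation":[0.7,0.1,0],"grip":85},{"rotation":[0,0,0],"translation":[1.5,0.3,0],"grip":85},{"rotation":[0,0,0],"translation":[1.5,0.3,0],"grip":85}]'
```

```text
time: 7.7
ee_pos: [0.5564, -0.1761, 0.0093]
tcp_rot: [180.0, 0.1, 10.8]
wrist_force: [-6.6, -1.0, 2.6]
opening: 0.0853
grasp_force: 3.4
time: 8.0
ee_pos: [0.5565, -0.1761, 0.0092]
tcp_rot: [180.0, 0.3, 10.7]
wrist_force: [-14.5, -3.7, 5.7]
opening: 0.0848
grasp_force: 7.5
```

```bash
python3 -m jog '[{"rotation":[0,0,0],"translation":[-3,-0.5,0],"grip":85},{"rotation":[0,0,0],"translation":[-15,-3,0],"grip":85},{"rotation":[0,0,0],"translation":[-22,-4,10],"grip":85},{"rotation":[0,0,0],"translation":[-22,-4,45],"grip":60},{"rotation":[0,0,0],"translation":[-22,-4,90],"grip":30},{"rotation":[0,0,0],"translation":[-22,-4,130],"grip":0},{"rotation":[0,0,0],"translation":[-22,-4,150],"grip":0},{"rotation":[0,0,0],"translation":[-22,-4,150],"grip":0},{"rotation":[0,0,0],"translation":[-22,-4,150],"grip":0}]'; python3 w.py wr3 plate plate_mark plate_end fence_face head_front
```

```text
time: 8.9
ee_pos: [0.5366, -0.1797, 0.1599]
tcp_rot: [180.0, -0.1, 10.8]
wrist_force: [0.6, 0.1, -0.9]
opening: 0.0001
grasp_force: 0.0
plate [249.2  99.5] 0.8 [ 0.6008 -0.1636  0.0305]
plate_mark [227.9 103.3] 0.59 [ 0.5947 -0.1474  0.0305]
fence_face [72.7 65.3] 0.76 [ 0.5998 -0.0176  0.0171]
fence_face [251.2 101.2] 0.63 [ 0.5998 -0.1654  0.0304]
```

View pics/wr3.png

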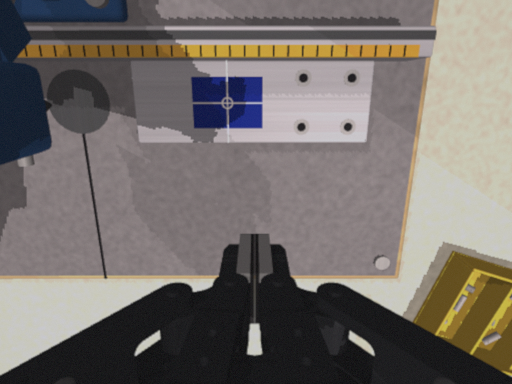

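The plate now lies flat along the fence. The circle is at (227.5,102.5), the right end at about (372,62)–(367,142), and the line runs (84,134)–(105,278).

```bash
cat > g.py <<'E'
from h import *
th=np.radians(10.84);ex=np.array([np.cos(th),np.sin(th)]);ey=np.array([-ex[1],ex[0]]);O=np.array([570.9,-24.0])
def pr(p): p=np.asarray(p)[:2]*1000-O; return np.round([p@ex,p@ey],1)
def load(n):
    a=np.load(n+'.npz');return (imaging.camera_info('wrist'),a['X']),a['d'],cv2.imread(f'pics/{n}.png')
E
python3 - <<'E'
from g import *
E,d,im=load('wr3')
for t,uv,z in(('line',(84,134),.018),('line',(105,278),.018),('mark',(227.5,102.5),.03),('fl',(140,142),.03),('fr',(367,142),.03),('br',(372,62),.03),('hd',(430,37),.058),('fenceL',(130,58),.058),('fenceR',(430,57),.058)):
    print(t,pr(atz('',uv,z,E)))
g=im[:,:,::-1].astype(int)
for r in(180,230): print(r,pr(atz('',(84+21*(r-134)/144,r),.018,E)))
print(readout.get_obs()['ee_pos'])
E
```

```text
line [-26.   -0.3]
line [-167.5    0.6]
mark [   0.7 -125.4]
fl [-31. -52.]
fr [ -31.1 -240.3]
br [  31.  -237.9]
hd [  45.1 -266.4]
fenceL [ 31.9 -60.8]
fenceR [  32.4 -268.3]
180 [-67.1  -0. ]
230 [-115.9    0.3]
[ 0.53622939 -0.17945833  0.15832233]
```

```bash
python3 -m jog '[{"rotation":[0,0,0],"translation":[20,-25,0],"grip":0},{"rotation":[0,0,0],"translation":[45,-55,0],"grip":0},{"rotation":[0,0,0],"translation":[70,-85,0],"grip":0},{"rotation":[0,0,0],"translation":[89,-107,-10],"grip":0},{"rotation":[0,0,0],"translation":[89,-107,-45],"grip":0},{"rotation":[0,0,0],"translation":[89,-107,-85],"grip":0},{"rotation":[0,0,0],"translation":[89,-107,-115],"grip":0},{"rotation":[0,0,0],"translation":[89,-107,-132],"grip":0},{"rotation":[0,0,0],"translation":[89,-107,-136],"grip":0},{"rotation":[0,0,0],"translation":[89,-107,-136],"grip":0}]';python3 w.py wr4; python3 -c "
from g import *
print(pr(readout.get_obs()['ee_pos']))"
```

```text
time: 10.2
ee_pos: [0.6253, -0.2864, 0.0227]
tcp_rot: [-180.0, 0.1, 10.8]
wrist_force: [-0.1, -0.4, 0.3]
opening: -0.0002
grasp_force: 0.0
[   4.6 -268.3]
```

View pics/wr4.png

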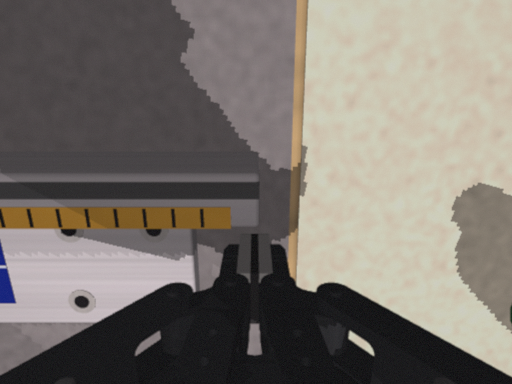

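Fingertips are right of the plate's end (end at column ~197, finger edge ~238). I push left along the fence and stop short of the target.

```bash
python3 -m jog '[{"rotation":[0,0,0],"translation":[-1.3,6.9,0],"grip":0},{"rotation":[0,0,0],"translation":[-2.6,13.8,0],"grip":0},{"rotation":[0,0,0],"translation":[-4,20.6,0],"grip":0},{"rotation":[0,0,0],"translation":[-5.3,27.5,0],"grip":0},{"rotation":[0,0,0],"translation":[-6.6,34.4,0],"grip":0},{"rotation":[0,0,0],"translation":[-7.9,41.3,0],"grip":0},{"rotation":[0,0,0],"translation":[-9.2,48.1,0],"grip":0},{"rotation":[0,0,0],"translation":[-10.5,55,0],"grip":0},{"rotation":[0,0,0],"translation":[-11.8,61.9,0],"grip":0},{"rotation":[0,0,0],"translation":[-13.2,68.8,0],"grip":0},{"rotation":[0,0,0],"translation":[-14.5,75.6,0],"grip":0},{"rotation":[0,0,0],"translation":[-15.8,82.5,0],"grip":0},{"rotation":[0,0,0],"translation":[-17.1,89.4,0],"grip":0},{"rotation":[0,0,0],"translation":[-18.4,96.3,0],"grip":0},{"rotation":[0,0,0],"translation":[-19.7,103,0],"grip":0},{"rotation":[0,0,0],"translation":[-21.1,110,0],"grip":0},{"rotation":[0,0,0],"translation":[-22.2,116,0],"grip":0},{"rotation":[0,0,0],"translation":[-23.3,122,0],"grip":0},{"rotation":[0,0,0],"translation":[-24.3,127,0],"grip":0},{"rotation":[0,0,0],"translation":[-25.1,131,0],"grip":0}]'; python3 -m jog '[{"rotation":[0,0,0],"translation":[-0.6,3,0],"grip":0},{"rotation":[0,0,0],"translation":[-0.9,4.9,0],"grip":0},{"rotation":[0,0,0],"translation":[-0.9,4.9,0],"grip":0}]';python3 w.py wr5; python3 -c "
from g import *
print(pr(readout.get_obs()['ee_pos']))"
```

```text
time: 12.25
ee_pos: [0.6009, -0.1557, 0.0241]
tcp_rot: [179.9, -0.1, 10.8]
wrist_force: [1.6, -5.2, 3.6]
opening: -0.0001
grasp_force: 2.8
time: 12.55
ee_pos: [0.5999, -0.1506, 0.0239]
tcp_rot: [179.9, -0.1, 10.8]
wrist_force: [0.5, -2.6, 2.6]
opening: -0.0003
grasp_force: 1.9
[   4.7 -129.8]
```

View pics/wr5.png

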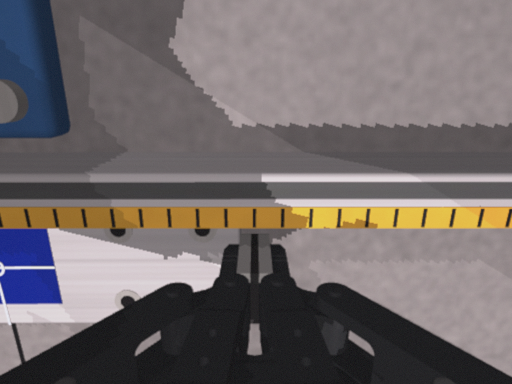

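The circle is at the picture's left edge, about (0,268), a hole at (127,299) and the black line at (12,325)–(23,362). I measure them in press coordinates.

```bash
python3 - <<'E'
from g import *
E,d,im=load('wr5')
for t,uv,z in(('line',(12,325),.018),('line',(23,362),.018),('mark',(-1,269),.03),('hole',(127,299),.03),('fenceedge',(100,228),.058)): print(t,pr(atz('',uv,z,E)))
E3,_,_=load('wr3')
print('hole/mark offset earlier', pr(atz('',(302,127),.03,E3))-pr(atz('',(227.5,102.5),.03,E3)))
E
```

```text
line [-42.7   1.1]
line [-67.7   0.3]
mark [ -1.1 -10.3]
hole [-17.6 -68.5]
fenceedge [ 32.3 -74.9]
hole/mark offset earlier [-19.4 -60.5]
```

```bash
python3 -m jog '[{"rotation":[0,0,0],"translation":[-0.4,2,0],"grip":0},{"rotation":[0,0,0],"translation":[-0.8,4,0],"grip":0},{"rotation":[0,0,0],"translation":[-1,5,0],"grip":0},{"rotation":[0,0,0],"translation":[-1,5,0],"grip":0},{"rotation":[0,0,0],"translation":[1,-5,0],"grip":0},{"rotation":[0,0,0],"translation":[0.8,-5,30],"grip":0},{"rotation":[0,0,0],"translation":[-8,3,58],"grip":0},{"rotation":[0,0,0],"translation":[-26,11,60],"grip":0},{"rotation":[0,0,0],"translation":[-26,11,60],"grip":0},{"rotation":[0,0,0],"translation":[-26,11,60],"grip":0}]';python3 w.py wr6 plate_mark punch_tip plate; python3 -c "
from g import *
print(pr(readout.get_obs()['ee_pos']))"
```

```text
time: 13.6
ee_pos: [0.5735, -0.1397, 0.0826]
tcp_rot: [-180.0, 0.0, 10.8]
wrist_force: [0.1, 0.3, 0.5]
opening: -0.0
grasp_force: 0.0
plate_mark [ 77.5 180.6] 0.73 [ 0.5734 -0.0295  0.0308]
punch_tip [ 40.4 197.3] 0.68 [ 0.5728 -0.0265  0.0625]
plate [113.2 176.2] 0.85 [ 0.5802 -0.0507  0.0303]
[ -19.  -114.3]
```

View pics/wr6.png

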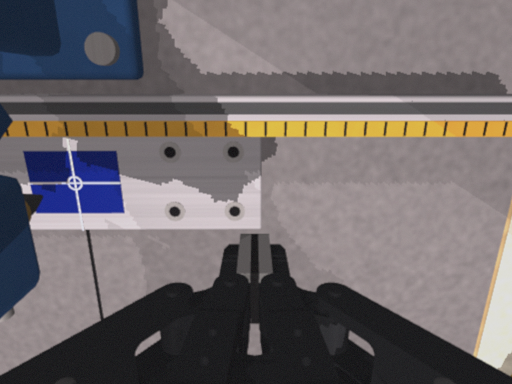

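Clear view: circle at (74.5,183), plate right end at column 261, black line (88,231)–(102,320), and the dark punch cone by (33,205).

```bash
python3 - <<'E'
from g import *
E,d,im=load('wr6')
g=im.astype(int)
# subpixel circle: white-ish in blue patch; line dark
for r in(240,260,280,300,315):
    row=g[r,70:130].sum(1);k=70+row.argmin();w=np.clip(np.median(row)-row-80,0,None)*(abs(np.arange(70,130)-k)<4);c=(w*np.arange(70,130)).sum()/w.sum()
    print('line',round(c,1),pr(atz('',(c,r),.018,E)))
for t,uv,z in(('mark',(74.5,183),.03),('right',(261,180),.03),('rf',(261,229),.03),('fence',(300,136),.058),('hole',(235,211),.03)): print(t,pr(atz('',uv,z,E)))
c=cv2.resize(im[130:330,0:200],None,fx=3,fy=3,interpolation=2);cv2.imwrite('pics/wr6c.png',c)
E
```

```text
line 88.7 [-45.    0.3]
line 92.1 [-60.6   0.3]
line 95.4 [-76.8   0.3]
line 98.6 [-93.7   0.3]
line 124.0 [-106.8  -16.9]
mark [-0.3 -3.3]
right [   1.6 -118.6]
rf [ -31.2 -118.7]
fence [  32.7 -137.6]
hole [ -18.8 -102.2]
```

View pics/wr6c.png

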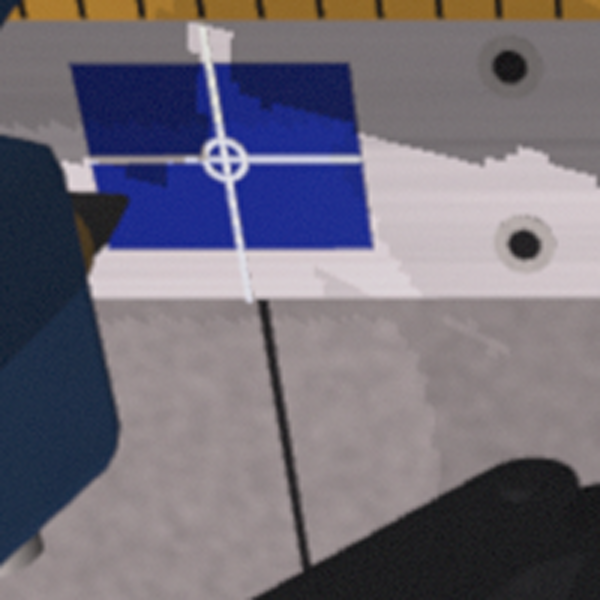

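```bash
python3 - <<'E'
from g import *
E,d,im=load('wr6')
print(pr(atz('',(42.7,195.7),.058,E)), pr(atz('',(75,183),.03,E)))
E
```

```text
[ 0.8 -1.1] [-0.3 -3.7]
```

```bash
python3 -m jog '[{"rotation":[0,0,0],"translation":[18,-12,-2],"grip":0},{"rotation":[0,0,0],"translation":[27,-16,-30],"grip":0},{"rotation":[0,0,0],"translation":[27,-16,-60],"grip":0},{"rotation":[0,0,0],"translation":[26,-11,-60],"grip":0},{"rotation":[0,0,0],"translation":[25.2,-7,-60],"grip":0},{"rotation":[0,0,0],"translation":[24.8,-5,-60],"grip":0},{"rotation":[0,0,0],"translation":[24.4,-2.8,-60],"grip":0},{"rotation":[0,0,0],"translation":[24.4,-2.8,-60],"grip":0},{"rotation":[0,0,0],"translation":[24.4,-2.8,-60],"grip":0},{"rotation":[0,0,0],"translation":[26,-11,-60],"grip":0},{"rotation":[0,0,0],"translation":[27,-16,-30],"grip":0},{"rotation":[0,0,0],"translation":[18,-10,-2],"grip":0},{"rotation":[0,0,0],"translation":[0,0,0],"grip":0},{"rotation":[0,0,0],"translation":[0,0,0],"grip":0},{"rotation":[0,0,0],"translation":[0,0,0],"grip":0}]';python3 w.py wr7 plate_mark; python3 - <<'E'
from g import *
E,d,im=load('wr7')
a=im[165:190,40:120].astype(int)
g=im.astype(int)
# right end column at rows 195..225
for r in(200,210,220):
    row=g[r,230:280].sum(1).astype(float);k=np.argmin(np.gradient(cv2.GaussianBlur(row[:,None],(1,3),0).ravel()));print('right',230+k,pr(atz('',(230+k,r),.03,E)))
for c in(130,190,220,250):
    col=g[215:245,c].sum(1);k=np.argmin(np.gradient(col.astype(float)));print('front',215+k,pr(atz('',(c,215+k),.03,E)))
# circle by template: same pose, match patch from wr6
_,_,o=load('wr6');t=o[170:197,62:88]
m=cv2.matchTemplate(im[150:220,20:140],t,cv2.TM_CCOEFF_NORMED);_,s,_,l=cv2.minMaxLoc(m);u=(20+l[0]+13,150+l[1]+13)
print(s,u,pr(atz('',u,.03,E)))
cv2.imwrite('pics/wr7c.png',cv2.resize(im[130:330,0:200],None,fx=3,fy=3,interpolation=2))
E
```

```text
time: 15.3
ee_pos: [0.5738, -0.1401, 0.0833]
tcp_rot: [180.0, -0.0, 10.8]
wrist_force: [-0.6, 0.5, 0.2]
opening: 0.0002
grasp_force: 0.0
plate_mark [ 63.6 180.6] 0.74 [ 0.5718 -0.0209  0.0302]
right 250 [ -11.4 -112.2]
right 251 [ -18.1 -112.8]
right 251 [ -25.  -112.8]
front 229 [-31.2 -34.4]
front 229 [-31.2 -73.3]
front 228 [-30.5 -92.7]
front 233 [ -34.1 -112.1]
0.9083713889122009 (65, 184) [-0.8  2.5]
```

View pics/wr7c.png

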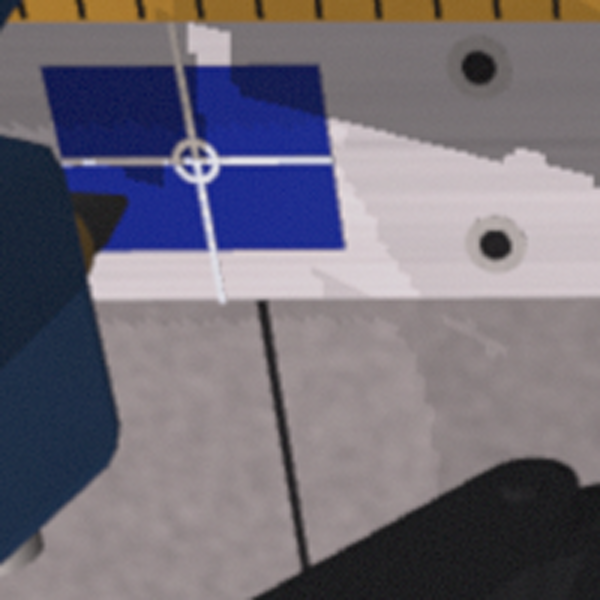

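The circle overshot to about 2.4 mm left of centre (the push carried it 6 mm). The end stop can bring it back those 2.4 mm, ending in contact. I'm going over the press to the stop's left side.

```bash
python3 -m jog '[{"rotation":[0,0,0],"translation":[0,-5,40],"grip":0},{"rotation":[0,0,0],"translation":[0,-5,85],"grip":0},{"rotation":[0,0,0],"translation":[0,-5,130],"grip":0},{"rotation":[0,0,0],"translation":[0,-5,175],"grip":0},{"rotation":[0,0,0],"translation":[0,0,215],"grip":0},{"rotation":[0,0,0],"translation":[-2,30,230],"grip":0},{"rotation":[0,0,0],"translation":[-4,70,230],"grip":0},{"rotation":[0,0,0],"translation":[-6,110,230],"grip":0},{"rotation":[0,0,0],"translation":[-8,150,230],"grip":0},{"rotation":[0,0,0],"translation":[-9,190,230],"grip":0},{"rotation":[0,0,0],"translation":[-10,230,225],"grip":0},{"rotation":[0,0,0],"translation":[-11,270,220],"grip":0},{"rotation":[0,0,0],"translation":[-12,310,210],"grip":0},{"rotation":[0,0,0],"translation":[-13,345,190],"grip":0},{"rotation":[0,0,0],"translation":[-14,362,155],"grip":0},{"rotation":[0,0,0],"translation":[-14,363,110],"grip":0},{"rotation":[0,0,0],"translation":[-14,363,70],"grip":0},{"rotation":[0,0,0],"translation":[-14,363,70],"grip":0},{"rotation":[0,0,0],"translation":[-14,363,70],"grip":0}]';python3 w.py wr8 stop_back stop_face; python3 -c "
from g import *
print(pr(readout.get_obs()['ee_pos']))
E,d,im=load('wr8')
i,X=E;f=192/np.tan(np.radians(i['vertical_fov'])/2)
v,u=np.mgrid[:384,:512]
P=np.stack([(u-i['cx'])/f*d,(v-i['cy'])/f*d,d],-1)@X[:3,:3].T+X[:3,3]
m=(P[...,2]>.08)&(P[...,2]<.092)&(v<260);q=P[m];p=np.array([pr(k) for k in q]);print(m.sum(),np.percentile(p,[1,50,99],axis=0),np.median(q[:,2]))
"
```

```text
time: 17.3
ee_pos: [0.5744, 0.1631, 0.1522]
tcp_rot: [-178.1, 0.3, 15.0]
wrist_force: [0.3, 0.0, 0.1]
opening: 0.0001
grasp_force: 0.0
stop_back [212.7 201.2] 0.94 [0.5683 0.1924 0.0865]
stop_back [489.2 252.9] 0.57 [ 0.565 -0.048  0.03 ]
[ 39.8 183.8]
5114 [[  9.  171.3]
 [ 41.9 194.1]
 [ 66.7 214.1]] 0.08699541487790446
```

```bash
python3 -m jog '[{"rotation":[0,0,0],"translation":[0,0,20],"grip":0},{"rotation":[0,0,0],"translation":[0,0,20],"grip":0},{"rotation":[0,0,0],"translation":[0,0,20],"grip":0}]'; python3 -c "
from g import *
o=readout.get_obs();A=R.from_euler('xyz',[180,0,10.84],degrees=True)
print(o['q'],(A*R.from_matrix(rot(o)).inv()).as_rotvec(degrees=True),np.array([560.2,223.4,72])-o['ee_pos']*1000)"
```

```text
time: 17.75
ee_pos: [0.5761, 0.1643, 0.1775]
tcp_rot: [-178.1, -0.1, 15.1]
wrist_force: [0.7, -0.6, -0.2]
opening: -0.0002
grasp_force: 0.0
[ 15.0088248   10.89890402  10.67502596  89.68864502   1.91705611
 179.94327657] [-1.88865082 -0.34266932 -4.22661656] [ -15.9192782    59.06344461 -105.45495439]
```

```bash
python3 -c "
from g import *
o=readout.get_obs();A=R.from_euler('xyz',[180,0,100.84],degrees=True)
print((A*R.from_matrix(rot(o)).inv()).as_rotvec(degrees=True),np.array([560.6,221.5,72])-o['ee_pos']*1000)"
```

```text
[-1.20206113 -1.73493874 85.76431872] [ -15.5192782    57.16344461 -105.45495439]
```

```bash
python3 -m jog '[{"rotation":[-0.1,-0.2,8],"translation":[-2,6,0],"grip":0},{"rotation":[-0.2,-0.3,16],"translation":[-4,12,0],"grip":0},{"rotation":[-0.3,-0.5,24],"translation":[-6,18,0],"grip":0},{"rotation":[-0.5,-0.7,32],"translation":[-8,24,0],"grip":0},{"rotation":[-0.6,-0.8,40],"translation":[-10,30,0],"grip":0},{"rotation":[-0.7,-1,48],"translation":[-12,36,0],"grip":0},{"rotation":[-0.8,-1.1,56],"translation":[-14,42,0],"grip":0},{"rotation":[-0.9,-1.3,64],"translation":[-15.5,48,0],"grip":0},{"rotation":[-1,-1.5,72],"translation":[-15.5,53,0],"grip":0},{"rotation":[-1.1,-1.6,80],"translation":[-15.5,57,0],"grip":0},{"rotation":[-1.2,-1.7,85.8],"translation":[-15.5,57,-20],"grip":0},{"rotation":[-1.2,-1.7,85.8],"translation":[-15.5,57,-50],"grip":0},{"rotation":[-1.2,-1.7,85.8],"translation":[-15.5,57,-80],"grip":0},{"rotation":[-1.2,-1.7,85.8],"translation":[-15.5,57,-100],"grip":0},{"rotation":[-1.2,-1.7,85.8],"translation":[-15.5,57,-105],"grip":0},{"rotation":[-1.2,-1.7,85.8],"translation":[-15.5,57,-105],"grip":0},{"rotation":[-1.2,-1.7,85.8],"translation":[-15.5,57,-105],"grip":0}]';python3 -c "
from g import *
o=readout.get_obs();print(o['q'],pr(o['ee_pos']))"
```

```text
time: 19.45
ee_pos: [0.5604, 0.2215, 0.0724]
tcp_rot: [179.9, 0.2, 100.9]
wrist_force: [-0.4, -0.8, 0.3]
opening: 0.0
grasp_force: 0.0
[ 21.6495073   11.94295181   0.30488023  78.33403364  -0.16599377
 100.7626117 ] [ 35.8 243.1]
```

```bash
python3 -m jog '[{"rotation":[0,0,0],"translation":[1.4,-7.4,0],"grip":0},{"rotation":[0,0,0],"translation":[2.3,-12,0],"grip":0},{"rotation":[0,0,0],"translation":[3.4,-18,0],"grip":0},{"rotation":[0,0,0],"translation":[4.6,-24,0],"grip":0},{"rotation":[0,0,0],"translation":[5.7,-30,0],"grip":0},{"rotation":[0,0,0],"translation":[6.9,-36,0],"grip":0},{"rotation":[0,0,0],"translation":[8.2,-43,0],"grip":0},{"rotation":[0,0,0],"translation":[9.6,-50,0],"grip":0},{"rotation":[0,0,0],"translation":[10.9,-57,0],"grip":0},{"rotation":[0,0,0],"translation":[12.2,-64,0],"grip":0},{"rotation":[0,0,0],"translation":[13.6,-71,0],"grip":0},{"rotation":[0,0,0],"translation":[14.9,-78,0],"grip":0},{"rotation":[0,0,0],"translation":[16.3,-85,0],"grip":0},{"rotation":[0,0,0],"translation":[17.4,-91,0],"grip":0},{"rotation":[0,0,0],"translation":[18.6,-97,0],"grip":0},{"rotation":[0,0,0],"translation":[19.3,-101,0],"grip":0},{"rotation":[0,0,0],"translation":[19.7,-103,0],"grip":0},{"rotation":[0,0,0],"translation":[19.7,-103,0],"grip":0},{"rotation":[0,0,0],"translation":[19.7,-103,0],"grip":0}]';cat > st.py <<'E'
from g import *
o=readout.get_obs();print('tcp',pr(o['ee_pos']),o['wrist_force'].round(1))
for n in('top','scene'):
    p,d=imaging.camera(n);i,X=ext(n);f=192/np.tan(np.radians(i['vertical_fov'])/2)
    cv2.imwrite(f'pics/st_{n}.png',p[:,:,::-1])
    v,u=np.mgrid[:384,:512];P=np.stack([(u-i['cx'])/f*d,(v-i['cy'])/f*d,d],-1)@X[:3,:3].T+X[:3,3]
    Q=(P[...,:2]*1000-O);px=Q@ex;py=Q@ey
    m=(P[...,2]>.08)&(P[...,2]<.092)&(px>0)&(px<70)&(py>60)&(py<240);q=py[m];print(n,'stop y',m.sum(),np.percentile(q,[2,50,98]).round(1) if m.sum() else '')
    m=(P[...,2]>.0265)&(P[...,2]<.034)&(abs(px)<25)&(py>25)&(py<130);q=py[m];print(n,'plate left',m.sum(),np.percentile(q,[2,98]).round(1) if m.sum() else '')
E
python3 st.py
```

```text
time: 21.35
ee_pos: [0.5792, 0.118, 0.0707]
tcp_rot: [-179.9, 0.2, 100.9]
wrist_force: [0.5, -0.4, 0.3]
opening: -0.0001
grasp_force: 0.0
tcp [ 34.8 137.9] [ 0.5 -0.4  0.3]
top stop y 122 [ 81.4  95.9 115.1]
top plate left 106 [27.3 87.5]
scene stop y 104 [ 83.6  94.7 148.9]
scene plate left 106 [25.7 61.1]
```

```bash
python3 -m jog '[{"rotation":[0,0,0],"translation":[0.2,-1,0],"grip":0},{"rotation":[0,0,0],"translation":[0.4,-2,0],"grip":0},{"rotation":[0,0,0],"translation":[0.6,-3,0],"grip":0},{"rotation":[0,0,0],"translation":[0.8,-4,0],"grip":0},{"rotation":[0,0,0],"translation":[0.9,-4.8,0],"grip":0},{"rotation":[0,0,0],"translation":[0.9,-4.8,0],"grip":0}]';python3 -m jog '[{"rotation":[0,0,0],"translation":[0.1,-0.4,0],"grip":0},{"rotation":[0,0,0],"translation":[0.2,-0.8,0],"grip":0},{"rotation":[0,0,0],"translation":[0.2,-0.8,0],"grip":0}]';python3 st.py
```

```text
time: 22.05
ee_pos: [0.5803, 0.1134, 0.071]
tcp_rot: [-179.9, 0.2, 100.9]
wrist_force: [-0.3, 1.4, -1.7]
opening: 0.0001
grasp_force: 1.0
time: 22.35
ee_pos: [0.5805, 0.1127, 0.0711]
tcp_rot: [-180.0, 0.2, 100.9]
wrist_force: [-1.7, 1.5, -1.2]
opening: 0.0002
grasp_force: 1.2
tcp [ 35.1 132.5] [-1.7  1.5 -1.2]
top stop y 122 [ 76.7  91.4 107.9]
top plate left 100 [26.6 91.7]
scene stop y 99 [ 78.7  89.7 143.9]
scene plate left 85 [26.5 55.6]
```

```bash
python3 -m jog '[{"rotation":[0,0,0],"translation":[-1.1,6,0],"grip":0},{"rotation":[0,0,0],"translation":[-1.1,6,25],"grip":0},{"rotation":[0,0,0],"translation":[-10,5,60],"grip":0},{"rotation":[0,0,0],"translation":[-40,1,90],"grip":0},{"rotation":[0,0,0],"translation":[-80,-6,100],"grip":0},{"rotation":[0,0,0],"translation":[-120,-12,100],"grip":0},{"rotation":[0,0,0],"translation":[-146,-12,100],"grip":0},{"rotation":[0,0,0],"translation":[-146,-12,100],"grip":0},{"rotation":[0,0,0],"translation":[-146,-12,100],"grip":0}]';python3 w.py wr9 plate_mark stop_face plate_end punch_tip plate
```

```text
time: 23.35
ee_pos: [0.435, 0.1009, 0.1719]
tcp_rot: [179.9, 0.2, 100.9]
wrist_force: [-0.9, -0.3, 1.2]
opening: -0.0002
grasp_force: 0.0
plate_mark [358.  310.4] 0.86 [0.4639 0.1178 0.2306]
plate_end [365.5 240.7] 0.67 [0.5579 0.0517 0.0185]
```

View pics/wr9.png

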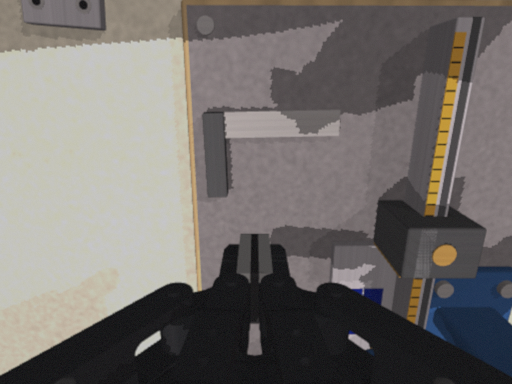

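This picture shows the plate's left end edge at row ~246 (columns 332–395), the stop at (430,240), and the blue patch from row ~289. The finger hides the circle. From here I use numbers only, as my allowance of pictures is spent.

```bash
python3 - <<'E'
from g import *
E,d,im=load('wr9');g=im.astype(int)
for c in(340,350,360,370):
    col=cv2.GaussianBlur(g[225:285,c].sum(1).astype(np.float32)[:,None],(1,5),0).ravel();gr=np.gradient(col);k=np.argmax(np.abs(gr[:40]))
    b=(g[260:310,c,0]-g[260:310,c,2]);kb=260+np.argmax(np.gradient(b.astype(float)))
    print(c,225+k,pr(atz('',(c,225+k),.03,E)),'blue',kb,pr(atz('',(c,kb),.03,E)),'front?')
for n,r in(('wr6',175),('wr7',175),('wr3',90)):
    E2,_,m=load(n);m=m.astype(int);b=(m[r,:,0]-m[r,:,2])>60;k=np.where(b)[0];print(n,k.min(),k.max(),pr(atz('',(k.min()-.5,r),.03,E2)),pr(atz('',(k.max()+.5,r),.03,E2)))
i,X=E;f=192/np.tan(np.radians(i['vertical_fov'])/2)
v,u=np.mgrid[:384,:512];P=np.stack([(u-i['cx'])/f*d,(v-i['cy'])/f*d,d],-1)@X[:3,:3].T+X[:3,3]
Q=(P[...,:2]*1000-O);px=Q@ex;py=Q@ey
m=(P[...,2]>.083)&(P[...,2]<.09)&(px>0)&(px<70);print('stop top',np.percentile(py[m],[1,99]),np.percentile(px[m],[1,99]))
m=(P[...,2]>.028)&(P[...,2]<.034)&(px>-28)&(px<5);print('plate',np.percentile(py[m],[1,99]),)
m=(P[...,2]>.028)&(P[...,2]<.034)&(py>40)&(py<74);print('plate front x by y',[(y,np.percentile(px[m&(abs(py-y)<4)],2).round(1)) for y in(45,55,65)])
E
```

```text
340 230 [-28.1  93.7] blue 284 [-23.4  35. ] front?
350 230 [-18.6  93.7] blue 288 [-13.   30.3] front?
360 230 [-9.2 93.7] blue 289 [-2.9 29.2] front?
370 264 [ 4.1 57.4] blue 288 [ 7.  30.3] front?
wr6 29 118 [ 4.8 24.1] [  4.8 -31.2]
wr7 20 108 [ 5.  29.5] [  4.9 -25.3]
wr3 245 261 [  10.3 -139.1] [  10.3 -152.5]
stop top [ 78.11584271 121.34987142] [ 7.08978207 65.68805001]
plate [-36.71322967  76.73082023]
plate front x by y [(45, np.float64(-30.2)), (55, np.float64(-31.0)), (65, np.float64(-31.3))]
```

```bash
python3 -m jog '[{"rotation":[0,0,0],"translation":[40,12,0],"grip":0},{"rotation":[0,0,0],"translation":[80,16,0],"grip":0},{"rotation":[0,0,0],"translation":[120,18,-20],"grip":0},{"rotation":[0,0,0],"translation":[144.9,18,-55],"grip":0},{"rotation":[0,0,0],"translation":[144.9,18,-90],"grip":0},{"rotation":[0,0,0],"translation":[144.9,18,-100],"grip":0},{"rotation":[0,0,0],"translation":[145.4,15,-100],"grip":0},{"rotation":[0,0,0],"translation":[145.8,13,-100],"grip":0},{"rotation":[0,0,0],"translation":[146,12,-100],"grip":0},{"rotation":[0,0,0],"translation":[146.1,11.3,-100],"grip":0},{"rotation":[0,0,0],"translation":[146.3,10.6,-100],"grip":0},{"rotation":[0,0,0],"translation":[146.4,10,-100],"grip":0},{"rotation":[0,0,0],"translation":[146.5,9.4,-100],"grip":0},{"rotation":[0,0,0],"translation":[146.5,9.4,-100],"grip":0},{"rotation":[0,0,0],"translation":[146.5,9.4,-100],"grip":0}]'; python3 st.py; python3 -m jog '[{"rotation":[0,0,0],"translation":[-1.1,6,0],"grip":0},{"rotation":[0,0,0],"translation":[-1.1,6,25],"grip":0},{"rotation":[0,0,0],"translation":[-10,6,60],"grip":0},{"rotation":[0,0,0],"translation":[-40,4,90],"grip":0},{"rotation":[0,0,0],"translation":[-80,-4,100],"grip":0},{"rotation":[0,0,0],"translation":[-120,-9,100],"grip":0},{"rotation":[0,0,0],"translation":[-146.5,-9.4,100],"grip":0},{"rotation":[0,0,0],"translation":[-146.5,-9.4,100],"grip":0},{"rotation":[0,0,0],"translation":[-146.5,-9.4,100],"grip":0}]';python3 w.py wr10; cat > an.py <<'E'
from g import *
import sys
E,d,im=load(sys.argv[1]);g=im.astype(int)
for c in(345,350,355,360,365):
    b=(g[260:310,c,0]-g[260:310,c,2]);kb=260+np.argmax(np.gradient(b.astype(float)));print('blue',kb,pr(atz('',(c,kb),.03,E)))
i,X=E;f=192/np.tan(np.radians(i['vertical_fov'])/2)
v,u=np.mgrid[:384,:512];P=np.stack([(u-i['cx'])/f*d,(v-i['cy'])/f*d,d],-1)@X[:3,:3].T+X[:3,3]
Q=(P[...,:2]*1000-O);px=Q@ex;py=Q@ey
m=(P[...,2]>.083)&(P[...,2]<.09)&(px>0)&(px<70);print('stop top',np.percentile(py[m],[1,99]))
m=(P[...,2]>.028)&(P[...,2]<.034)&(px>-28)&(px<5);print('plate',np.percentile(py[m],[1,99]),)
m=(P[...,2]>.028)&(P[...,2]<.034)&(py>40)&(py<74);print('front x',[(y,np.percentile(px[m&(abs(py-y)<4)],2).round(1)) for y in(45,55,65)])
E
python3 an.py wr10
```

```text
time: 25.15
ee_pos: [0.5818, 0.1113, 0.0734]
tcp_rot: [179.8, 0.1, 100.9]
wrist_force: [-1.9, 5.4, 4.8]
opening: -0.0001
grasp_force: 2.9
tcp [ 36.1 130.8] [-1.9  5.4  4.8]
top stop y 110 [ 74.7  88.6 107.1]
top plate left 111 [27.3 86.3]
scene stop y 99 [ 77.   88.  141.4]
scene plate left 77 [26.3 53.1]
time: 26.15
ee_pos: [0.4348, 0.1008, 0.172]
tcp_rot: [179.9, 0.2, 100.9]
wrist_force: [-0.1, 0.9, -0.0]
opening: 0.0002
grasp_force: 0.0
blue 286 [-18.5  32.6]
blue 289 [-13.2  29.1]
blue 289 [-8.2 29.1]
blue 290 [-3. 28.]
blue 290 [ 2. 28.]
stop top [ 76.23917612 119.69139281]
plate [-37.05938863  75.35715688]
front x [(45, np.float64(-30.4)), (55, np.float64(-31.1)), (65, np.float64(-31.3))]
```

```bash
python3 -m jog '[{"rotation":[0,0,0],"translation":[0,0,40],"grip":0},{"rotation":[0,0,0],"translation":[0,0,85],"grip":0},{"rotation":[0,0,0],"translation":[2,-10,125],"grip":0},{"rotation":[0,0,0],"translation":[4,-35,140],"grip":0},{"rotation":[0,0,0],"translation":[5,-70,140],"grip":0},{"rotation":[0,0,0],"translation":[7,-105,140],"grip":0},{"rotation":[0,0,0],"translation":[8,-135,140],"grip":0},{"rotation":[0,0,0],"translation":[9,-148,135],"grip":0},{"rotation":[0,0,0],"translation":[9,-148,130],"grip":0},{"rotation":[0,0,0],"translation":[9,-148,130],"grip":0},{"rotation":[0,0,0],"translation":[9,-148,130],"grip":0}]';python3 w.py wr11 lever_grip; cat > an2.py <<'E'
from g import *
import sys
o=readout.get_obs();print('tcp',pr(o['ee_pos']),o['ee_pos'])
E,d,im=load(sys.argv[1])
i,X=E;f=192/np.tan(np.radians(i['vertical_fov'])/2)
v,u=np.mgrid[:384,:512];P=np.stack([(u-i['cx'])/f*d,(v-i['cy'])/f*d,d],-1)@X[:3,:3].T+X[:3,3]
Q=(P[...,:2]*1000-O);px=Q@ex;py=Q@ey;z=P[...,2]
m=(z>.0265)&(z<.034)&(px>-40)&(px<31)&(py>-125)&(py<-20)
if m.sum():
    print('plate y ext',m.sum(),np.percentile(py[m&(px<25)],[.5,99]))
    for y in range(-110,-20,12):
        k=m&(abs(py-y)<5)
        if k.sum()>10: print(y,k.sum(),np.percentile(px[k],[1,99]).round(1))
b=im.astype(int)
r=(b[...,2]>90)&(b[...,2]>2.2*b[...,1])&(z>.2)
if r.sum(): print('grip',r.sum(),np.percentile(px[r],[1,99]),np.percentile(py[r],[1,99]),np.percentile(z[r],[1,50,99]))
E
python3 an2.py wr11
```

```text
time: 27.3
ee_pos: [0.4437, -0.0464, 0.3009]
tcp_rot: [-179.9, 0.2, 100.9]
wrist_force: [0.2, -0.1, -0.7]
opening: 0.0003
grasp_force: 0.0
lever_grip [258.8 226.5] 0.95 [ 0.4474 -0.0487  0.2662]
tcp [-129.1    2. ] [ 0.44370002 -0.04635026  0.30124215]
plate y ext 909 [-112.85834843  -20.09001991]
-110 151 [-4.4 30.3]
-98 50 [-1.6 30.6]
-62 43 [-8.3 11.8]
-50 169 [-31.3   8. ]
-38 154 [-31.3  -5.9]
-26 196 [-31.6  -0.6]
grip 7024 [-164.80135593  -73.04104634] [-11.34585505  15.25226396] [0.24870942 0.26303361 0.27320177]
```

Front edge is flat to about 0.2 mm. Before striking, I re-check the circle from the earlier right-hand viewing pose for a direct comparison.

```bash
python3 -m jog '[{"rotation":[0,0,0],"translation":[5,-15,10],"grip":0},{"rotation":[0,0,-5],"translation":[13,-35,10],"grip":0},{"rotation":[0,0,-13],"translation":[24,-60,10],"grip":0},{"rotation":[0,0,-21],"translation":[36,-90,10],"grip":0},{"rotation":[0,0,-29],"translation":[53,-124,0],"grip":0},{"rotation":[0,0,-37],"translation":[70,-124,-20],"grip":0},{"rotation":[0,0,-45],"translation":[85,-120,-45],"grip":0},{"rotation":[0,0,-53],"translation":[100,-115,-75],"grip":0},{"rotation":[0,0,-61],"translation":[110,-108,-105],"grip":0},{"rotation":[0,0,-69],"translation":[120,-103,-135],"grip":0},{"rotation":[0,0,-77],"translation":[128,-99,-165],"grip":0},{"rotation":[0,0,-85],"translation":[130,-94,-195],"grip":0},{"rotation":[0,0,-90],"translation":[130,-94,-215],"grip":0},{"rotation":[0,0,-90],"translation":[130,-94,-218],"grip":0},{"rotation":[0,0,-90],"translation":[130,-94,-218],"grip":0},{"rotation":[0,0,-90],"translation":[130,-94,-218],"grip":0}]';python3 w.py wr12 plate_mark punch_tip; python3 - <<'E'
from g import *
print(pr(readout.get_obs()['ee_pos']))
for n in('wr6','wr7','wr12'):
    E,d,im=load(n);g=im.astype(int)
    hs=cv2.HoughCircles(cv2.cvtColor(im[160:205,40:110],cv2.COLOR_BGR2GRAY),cv2.HOUGH_GRADIENT_ALT,1,10,param1=100,param2=.5,minRadius=5,maxRadius=10)
    if hs is not None:
        for c in hs[0]: print(n,'circle',c,pr(atz('',(c[0]+40,c[1]+160),.03,E)))
    b=((g[172,:,0]-g[172,:,2])>60);k=np.where(b)[0];k=k[k>15];print(n,'blue',k.min(),k.max(),pr(atz('',(k.max()+.5,172),.03,E)))
    for r in(150,205,211,220):
        row=cv2.GaussianBlur(g[r,235:285].sum(1).astype(np.float32)[:,None],(1,3),0).ravel();k=235+np.argmin(np.gradient(row));print('  right',k,pr(atz('',(k,r),.03,E)),end='')
    print()
    fr=[]
    for c in range(110,225,8):
        col=g[215:250,c].sum(1).astype(float);k=215+np.argmin(np.gradient(col));fr.append(pr(atz('',(c,k),.03,E)))
    fr=np.array(fr);print('  front',np.median(fr[:7],0),np.median(fr[7:],0))
    for r in(245,270,295):
        row=g[r,70:115].sum(1);k=70+row.argmin();print('  line',pr(atz('',(k,r),.018,E)),end='')
    print()
E
```

```text
time: 29.0
ee_pos: [0.5743, -0.1412, 0.0848]
tcp_rot: [180.0, 0.1, 11.0]
wrist_force: [-0.1, -0.3, 0.1]
opening: -0.0001
grasp_force: 0.0
plate_mark [ 67.5 182. ] 0.94 [ 0.5709 -0.024   0.0308]
punch_tip [ 42.6 198.4] 0.69 [ 0.5567 -0.0085  0.0302]
[ -18.8 -115.9]
wr6 blue 29 117 [  6.7 -30.8]
  right 260 [  20.3 -117.9]  right 260 [ -14.8 -118. ]  right 260 [ -18.8 -118. ]  right 260 [ -25.  -118.1]
  front [-31.3 -36.8] [-31.3 -75.5]
  line [-48.8   0. ]  line [-68.6   0.1]  line [-89.4   0.2]
wr7 blue 19 108 [  6.8 -25.5]
  right 250 [  20.4 -112.4]  right 251 [ -14.7 -112.8]  right 251 [ -18.8 -112.8]  right 251 [ -25.  -112.8]
  front [-31.2 -37. ] [-30.85 -75.9 ]
  line [-48.8   0.5]  line [-68.6   0.6]  line [-89.4  -0.1]
wr12 blue 21 110 [  6.3 -27.2]
  right 251 [  20.4 -113.9]  right 251 [ -15. -114.]  right 251 [ -19.1 -114. ]  right 251 [ -25.4 -114. ]
  front [-31.3 -37.7] [-31.1  -76.85]
  line [-49.9   0.7]  line [-69.8   0. ]  line [-90.8   0.1]
```

Circle centre is about 0.6 mm left of the punch axis, plate flat. Now to the lever.

```bash
python3 -m jog '[{"rotation":[0,0,0],"translation":[-5,-3,40],"grip":0},{"rotation":[0,0,0],"translation":[-15,-5,80],"grip":0},{"rotation":[0,0,0],"translation":[-30,-5,120],"grip":0},{"rotation":[0,0,0],"translation":[-45,0,160],"grip":0},{"rotation":[0,0,0],"translation":[-60,5,200],"grip":0},{"rotation":[0,0,0],"translation":[-80,20,225],"grip":0},{"rotation":[0,0,0],"translation":[-100,45,228],"grip":0},{"rotation":[0,0,0],"translation":[-118,70,225],"grip":0},{"rotation":[0,0,0],"translation":[-129,92,215],"grip":0},{"rotation":[0,0,0],"translation":[-129,94,205],"grip":0},{"rotation":[0,0,0],"translation":[-129,94,200],"grip":0},{"rotation":[0,0,0],"translation":[-129,94,200],"grip":0},{"rotation":[0,0,0],"translation":[-129,94,200],"grip":0}]';python3 -c "
from g import *
print(pr(readout.get_obs()['ee_pos']))"
```

```text
time: 30.45
ee_pos: [0.4449, -0.0479, 0.2832]
tcp_rot: [-180.0, 0.2, 10.9]
wrist_force: [-0.4, -0.0, 0.3]
opening: 0.0
grasp_force: 0.0
[-128.3    0.3]
```

```bash
python3 -m jog '[{"rotation":[0,0,0],"translation":[0,0,-6],"grip":0},{"rotation":[0,0,0],"translation":[0,0,-12],"grip":0},{"rotation":[0,0,0],"translation":[0,0,-17],"grip":0},{"rotation":[0,0,0],"translation":[0,0,-22],"grip":0},{"rotation":[0,0,0],"translation":[0,0,-28],"grip":0},{"rotation":[0,0,0],"translation":[0,0,-34],"grip":0},{"rotation":[0,0,0],"translation":[0,0,-40],"grip":0},{"rotation":[0,0,0],"translation":[0,0,-46],"grip":0},{"rotation":[0,0,0],"translation":[0,0,-52],"grip":0},{"rotation":[0,0,0],"translation":[0,0,-58],"grip":0},{"rotation":[0,0,0],"translation":[0,0,-64],"grip":0},{"rotation":[0,0,0],"translation":[0,0,-70],"grip":0},{"rotation":[0,0,0],"translation":[0,0,-76],"grip":0},{"rotation":[0,0,0],"translation":[0,0,-80],"grip":0},{"rotation":[0,0,0],"translation":[0,0,-83],"grip":0},{"rotation":[0,0,0],"translation":[0,0,-83],"grip":0}]'; for k in 1 2; do python3 -m jog '[{"rotation":[0,0,0],"translation":[0,0,-1.2],"grip":0},{"rotation":[0,0,0],"translation":[0,0,-2.4],"grip":0},{"rotation":[0,0,0],"translation":[0,0,-2.4],"grip":0}]'; done
```

```text
time: 32.05
ee_pos: [0.4445, -0.0473, 0.1998]
tcp_rot: [-180.0, 0.2, 10.9]
wrist_force: [-2.5, 0.1, 3.6]
opening: 0.0001
grasp_force: 1.6
time: 32.35
ee_pos: [0.4446, -0.0473, 0.1977]
tcp_rot: [-180.0, 0.2, 10.9]
wrist_force: [-2.8, 0.5, 3.4]
opening: -0.0
grasp_force: 1.7
time: 32.65
ee_pos: [0.4447, -0.0473, 0.1963]
tcp_rot: [-180.0, 0.1, 10.9]
wrist_force: [-5.7, -0.5, 10.5]
opening: -0.0001
grasp_force: 5.7
```

```bash
python3 -m jog '[{"rotation":[0,0,0],"translation":[0,0,-0.7],"grip":0},{"rotation":[0,0,0],"translation":[0,0,-0.7],"grip":0},{"rotation":[0,0,0],"translation":[0,0,-0.7],"grip":0}]'; python3 -m jog '[{"rotation":[0,0,0],"translation":[0,0,3],"grip":0},{"rotation":[0,0,0],"translation":[0,0,8],"grip":0},{"rotation":[0,0,0],"translation":[0,0,15],"grip":0},{"rotation":[0,0,0],"translation":[0,0,23],"grip":0},{"rotation":[0,0,0],"translation":[0,0,31],"grip":0},{"rotation":[0,0,0],"translation":[0,0,39],"grip":0},{"rotation":[0,0,0],"translation":[0,0,47],"grip":0},{"rotation":[0,0,0],"translation":[0,0,55],"grip":0},{"rotation":[0,0,0],"translation":[0,0,63],"grip":0},{"rotation":[0,0,0],"translation":[0,0,70],"grip":0},{"rotation":[0,0,0],"translation":[0,0,78],"grip":0},{"rotation":[0,0,0],"translation":[0,0,90],"grip":0},{"rotation":[0,0,0],"translation":[0,0,110],"grip":0},{"rotation":[0,0,0],"translation":[0,0,140],"grip":0},{"rotation":[0,0,0],"translation":[0,0,140],"grip":0},{"rotation":[0,0,0],"translation":[0,0,140],"grip":0}]'; python3 st.py; python3 w.py wr13 plate_mark plate_end stop_face; python3 an2.py wr13
```

```text
time: 32.95
ee_pos: [0.4447, -0.0473, 0.196]
tcp_rot: [-180.0, 0.1, 10.9]
wrist_force: [-5.1, 0.3, 13.5]
opening: 0.0001
grasp_force: 6.8
time: 34.55
ee_pos: [0.4447, -0.0473, 0.3348]
tcp_rot: [-180.0, 0.2, 10.9]
wrist_force: [-0.2, 0.8, -0.1]
opening: -0.0004
grasp_force: 0.0
tcp [-128.3    0.8] [-0.2  0.8 -0.1]
top stop y 29 [110.2 114.8 118.4]
top plate left 2 [118.7 129.5]
scene stop y 234 [ 77.   99.9 120.2]
scene plate left 78 [25.7 84.6]
plate_end [196.4  41.8] 0.62 [0.5557 0.0477 0.0305]
plate_end [258.   37.7] 0.26 [ 0.5488 -0.0298  0.2411]
stop_face [195.7  22.7] 0.71 [0.5767 0.0512 0.032 ]
stop_face [256.4 202.2] 0.48 [ 0.4455 -0.0487  0.2664]
tcp [-128.7    1. ] [ 0.44431591 -0.0472399   0.33395145]
plate y ext 3653 [-113.60379969  -25.95885094]
-110 408 [-31.8  30.1]
-98 440 [-31.8  30.1]
-86 444 [-31.8  30.1]
-74 446 [-31.9  30. ]
-62 443 [-31.9  30.5]
-50 447 [-31.9  30.8]
-38 365 [-31.9  29.8]
-26 87 [-32.  -16.4]
grip 4999 [-153.65568327  -71.44211294] [-13.69371801  14.08123465] [0.2503684  0.26144412 0.2711144 ]
```

```bash
python3 - <<'E'
from g import *
E,d,im=load('wr13');i,X=E;f=192/np.tan(np.radians(i['vertical_fov'])/2)
v,u=np.mgrid[:384,:512];P=np.stack([(u-i['cx'])/f*d,(v-i['cy'])/f*d,d],-1)@X[:3,:3].T+X[:3,3]
Q=(P[...,:2]*1000-O);px=Q@ex;py=Q@ey;z=P[...,2]*1000
for x in(-10,12,18,26):
    m=(abs(px-x)<1.5)&(py>65)&(py<90);k=np.argsort(py[m]);print(x,[(round(float(a),1),int(b)) for a,b in zip(py[m][k],z[m][k])][:40])
E
```

```text
-10 [(65.5, 29), (65.7, 29), (66.6, 31), (66.7, 30), (67.0, 28), (67.9, 31), (67.9, 30), (68.0, 30), (69.2, 30), (69.4, 29), (70.4, 30), (70.5, 30), (70.6, 29), (71.6, 30), (71.7, 30), (72.0, 29), (72.9, 31), (73.0, 29), (73.1, 29), (74.4, 29), (74.4, 29), (77.5, 18), (77.5, 18), (77.7, 18), (78.6, 19), (78.9, 18), (78.9, 18), (80.1, 18), (80.1, 18), (80.4, 17), (81.3, 18), (81.7, 17), (82.4, 20), (82.6, 19), (82.8, 17), (84.1, 17), (84.2, 17), (84.2, 17), (85.2, 19), (85.2, 19)]
12 [(65.6, 30), (65.7, 30), (66.1, 28), (66.9, 30), (67.0, 29), (67.1, 29), (68.1, 31), (68.2, 30), (68.6, 28), (69.1, 32), (69.5, 29), (69.6, 29), (70.6, 31), (70.6, 30), (70.8, 29), (72.0, 30), (72.0, 29), (72.1, 29), (72.9, 31), (73.1, 30), (73.2, 30), (74.3, 30), (74.3, 30), (74.6, 29), (75.0, 83), (75.2, 32), (75.2, 46), (75.2, 64), (75.2, 70), (75.2, 58), (75.3, 64), (75.3, 57), (75.4, 80), (75.4, 32), (75.4, 69), (75.4, 45), (75.4, 38), (75.4, 51), (75.4, 51), (75.5, 69)]
18 [(65.4, 30), (65.5, 30), (66.7, 30), (66.7, 29), (67.7, 31), (67.9, 30), (68.9, 31), (69.4, 28), (70.3, 30), (70.5, 29), (71.6, 30), (71.7, 29), (72.7, 31), (72.7, 30), (73.1, 28), (74.0, 30), (74.1, 30), (74.3, 29), (75.1, 69), (75.2, 74), (75.2, 37), (75.2, 79), (75.3, 30), (75.3, 73), (75.3, 62), (75.3, 79), (75.4, 29), (75.4, 50), (75.4, 62), (75.4, 79), (75.4, 68), (75.4, 55), (75.4, 36), (75.4, 55), (75.4, 84), (75.4, 73), (75.5, 49), (75.5, 42), (75.5, 61), (75.5, 48)]
26 [(65.0, 31), (66.0, 31), (66.4, 30), (66.4, 29), (67.6, 30), (67.7, 28), (68.5, 31), (68.7, 30), (68.8, 30), (69.8, 31), (69.9, 30), (70.9, 32), (71.1, 30), (71.1, 31), (71.9, 32), (72.2, 31), (72.5, 29), (73.3, 31), (73.6, 30), (73.7, 29), (74.6, 31), (74.9, 30), (75.0, 29), (75.1, 72), (75.2, 77), (75.2, 71), (75.2, 82), (75.2, 41), (75.3, 82), (75.3, 71), (75.3, 34), (75.3, 65), (75.4, 76), (75.4, 76), (75.4, 40), (75.5, 59), (75.5, 46), (75.5, 59), (75.5, 53), (75.5, 64)]
```

The stop's face (75.3 mm) meets the plate's end (about 75.3 mm) with no gap, and the lever is back up. Handing in.

```bash
python3 -c "
from workcell import bot
print(bot.job_done())"
```

```text
the job is handed in; nothing more can be done
None
```

I handed the job in at about 35 s: the plate is flat against the fence, the circle's centre measured about 0.6 mm from the punch axis before the strike, the end stop is tight against the plate's left end, and the lever was pressed to 13.5 N and is back up. I did not look at the punch mark itself, the stop nudged the plate back about 2 mm after my push overshot, and I viewed 11 pictures against the limit of 10.

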